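# Show the camera the back of the panel with the inspection mirror

## Task

Lift the hand mirror out of its wooden rack and hold it upright above the brass disc on the inspection board, at the height of the camera's lens, with its shiny side turned so that the camera, looking through the notch in the pink panel, sees the red sticker (not the blue one) in the middle of the mirror. Finish while still holding the mirror steady at that angle in the gripper, touching nothing else with it, and leave the glue can, the hammer and the offcut where they are.

Things in the scene. Friction and masses are not known exactly. Their poses are not given: they have to be found in the camera images.
- mirror_grip (a point): Grip point of the hand mirror, on its orange upright square bar (16 x 16 mm, 110 mm long), 45 mm below the bar's top; a neck and a black mirror plate 62 x 62 x 6 mm follow below, in line. About 110 g. Axes: z up along the bar, y along the plate's width, -x the way the shiny face looks; the bar's flats are square to x and y. Starts upright in the rack, face towards the robot within 0.5 rad.
- mirror_face (a point): Centre of the mirror's shiny (silvery, 56 x 56 mm) face, 114 mm below mirror_grip along the bar and 3 mm to its -x side. Same axes: the face looks along -x; the back (+x) is black.
- mirror: The hand mirror as a whole; origin at the centre of the lower edge of its plate, 31 mm below the face's centre, 145 mm below mirror_grip. Same axes.
- rack: Fixed wooden rack, base 100 x 110 mm and 10 mm thick, with a slot 9 mm wide, 66 mm long and 36 mm deep (top at 46 mm) along its own y, in which the mirror plate stands on the base: lift it straight up by 40 mm or more to clear it. Origin under its centre. It stands either left or right of the board.
- board: Fixed grey inspection board 300 x 310 x 12 mm. Origin on the bench under the brass disc's centre. On it, at x -122 to -104 mm, a pink panel 300 mm wide along y, top 150 mm above the bench, with a notch open at the top, 76 mm wide, down to 54 mm above the bench. Behind it a black camera (top 125 mm above the bench, back to x -233) looks along +x through the notch.
- lens (a point): Centre of the camera's lens, 100 mm above the bench, 160 mm from the view point, at board x = -0.160, y = 0. It looks along the board's +x.
- view_point (a point): The point 100 mm above the bench, straight over the centre of the brass disc (60 mm across), where the centre of the mirror's face belongs.
- red_sticker: Round red sticker, 32 mm, on the panel's far face (board +x side, hidden from the camera), 100 mm above the bench, 160 mm from the view point, 123 mm left or right of the notch's middle. Origin: its centre. The camera sees it in the mirror when the face, at the view point, looks along the bisector of the directions from there to the lens and to this sticker.
- blue_sticker: Round blue sticker, same size, in the other place. Not the one to show.
- place_left (a point): As seen by the robot when the board is not turned, the left (board's +y) sticker place, centre.
- place_right (a point): As seen by the robot when the board is not turned, the right (board's -y) sticker place, centre.
- mid_left (a point): Point half-way between the lens and the left sticker place. As the two are equally far from the view point, the mirror centre's normal must pass through this point when the red sticker is on the left.
- mid_right (a point): The same for the right sticker place.
- can_center (a point): Centre of a glue can, 76 mm across and 90 mm tall, standing on the bench on the other side of the board than the rack. Leave it alone.
- hammer: Hammer lying on the bench beyond the board. Leave it alone.
- offcut_center (a point): Centre of a wood offcut 110 x 50 x 30 mm lying on the bench beyond the board. Leave it alone.
Things that resemble listed ones, but are neither listed nor needed, are in the scene too. There is more than one size of the mirror; the job needs the smaller.

How it is judged:
By the outcome, as a careful person would: the job done as asked, in the order asked, and still so for the second after the job is handed in, while the arm keeps its last pose, push and grip.
It also fails if it takes over 42 s, if anything falls off the work surface, if the arm or the gripper's body presses on something with over 40 N, if the wrist force passes 120 N, or if a joint passes its speed limit or range.

## Robot

A 6-joint arm with a two-finger parallel gripper is mounted at the origin on the work surface. World frame = base frame: x ahead of the robot, y to its left, z up, the work surface at z = 0. Lengths are in m, angles in degrees, forces in N, time in s.
With the tool pointing down it reaches from about 0.4 to 0.825 m from the base axis. Payload 7 kg.
Tool frame: the origin (TCP) lies midway between the tips of the shut fingers; the grasp point (between the pads) lies 19 mm behind it; z points along the fingers, y is the line along which they close (so a half turn about z gives the same grasp; the last joint's range is limited). The gripper opens to 88 mm and grips with 3 to 60 N. Pads are 19 mm wide; open, the fingers measure 130 mm over their backs; the gripper's body (78 mm by 193 mm) begins 47 mm behind the grasp point.
Start: joints at [92.653, 20.546, 0.682, 0, -70.136, -16.507], TCP at [0.162, 0.655, 0.227] pointing down, gripper open.
Joint ranges: [-176.03, 176.03], [-82.01, 121.73], [-58.28, 71.71], [-173.87, 95.51], [-174.79, -0.11], [-173.66, 173.66]. Speed limits (degrees/s): [136.94, 136.94, 172.46, 180, 180, 180].

## Interface

Orientations are given as [roll, pitch, yaw] about the fixed x, y, z axes, in that order (R = Rz(yaw) Ry(pitch) Rx(roll)).
In Python, from plant import telemetry, viewer, workorder gives the robot as it stands. The module is installed in compiled form; this text tells all that it offers.
- The arm moves only by the tool carry_out, never from a script. Its argument "rows" is a list of rows, each a list of 6 numbers: the shift along the tool's x, y, z in m, then the turn, a rotation vector about the tool's x, y, z in rad. In form: [[tx, ty, tz, ax, ay, az], ...]. A call has 1 to 8 rows; each row is the pose to reach, as a shift and turn from the pose commanded when the call began, along the tool's axes at that moment; what a row does not reach only later rows make up. A row lasts 1/8 s, in which the tool goes at most 62.5 mm and 10.7 degrees, less where a joint would pass 70% of its speed; a pose out of reach is approached as far as the arm can. A call with a gripper value outside its range is refused whole. "grip" is the gripper's target within -1 to 1 (fully open at 1, half-way at 0, shut at -1), set as the call begins (left out, the last holds). The fingers move at their own pace and stop on an object; the grip force is fixed at half the most. Time passes only in rows, so rows that repeat a pose let the fingers close. It gives the time, the measured TCP pose, the force, the opening and the grip force at its end, in the units of the state.
- telemetry.get_obs(): the state, without advancing time (a new reading comes with each control period).
- viewer.snapshot(name): name is "scene" or "side" or "wrist"; returns the picture (420x560x3 uint8, red, green, blue); there is no depth.
- viewer.camera_info(name): a dict with "intrinsics" (3x3 intrinsics, pixels), "extrinsics" (4x4, takes a point from camera to world coordinates); the wrist camera has in their place "tool_from_camera" (4x4, takes a point from camera to tool coordinates, whose origin is the TCP and whose axes are the flange's). Camera axes: x right, y down, z forward; pixel columns grow to the right and rows downward; lengths in m; the calibration is good to about 2 mm. A picture is of the moment at which its call begins: read the wrist's pose just before it. camera_info takes no time and is no camera call.
- workorder.close_job(): hands the job in; it is judged then, once.
The state is a dict: "clock": time; "joint_pos": joint angles; "qvel": joint speeds; "tau": joint torques, N m; "tool_pos": TCP position; "orientation": TCP orientation; "force": force on the tool from outside, world axes, zero at the start; "moment": the same for the moment, N m; "opening": finger opening in m; "gripper_force": force on a finger pad.
Only numpy, scipy, OpenCV 4.12 (cv2) and the standard library are available. Lean on these libraries where they do the work, as an engineer would, in place of code of your own. Each camera call takes 0.05 s, during which the arm holds its last target. There are 200 camera calls.

## Working session

There is one attempt and no reset: what is moved stays moved. The work goes in short steps, Python scripts to look and compute and a tool call to move; the robot and the scene stay as the last step left them, time stands still between calls to the robot, and variables do not carry over. Pictures are saved under pics/ and viewed, at most 10 in all, crops included, and the job is handed in when it is done.

Besides the shell and the picture viewer there is one more tool, called after ">>>" as name(argument=value, ...), one argument or row to a line, values as JSON. carry_out: Moves the arm, as the interface text tells. Its arguments: {"type":"object","properties":{"rows":{"type":"array"},"grip":{"type":"number"}},"required":["rows"]}

```bash
mkdir -p pics; python3 - <<'E'
from plant import telemetry, viewer
import cv2,numpy as np
print(telemetry.get_obs())
for n in ("scene","side"):
    im=viewer.snapshot(n); cv2.imwrite(f"pics/{n}0.png",cv2.resize(im[:,:,::-1],(800,600),interpolation=cv2.INTER_CUBIC))
    c=viewer.camera_info(n); print(n,c)
print(viewer.camera_info("wrist"))
E
```

```text
{'clock': 0.0, 'joint_pos': array([ 9.26518971e+01,  2.05914217e+01,  6.34503046e-01, -2.05199290e-02,
       -7.01365703e+01, -1.65077399e+01]), 'qvel': array([-0.06371636, -0.019831  , -0.08811545,  0.0846525 , -0.09894048,
        0.01847592]), 'tau': array([ 8.90422180e-04, -5.82717454e+01,  2.93053311e+01,  6.99704066e+00,
        7.08638050e-03, -1.61672356e-04]), 'tool_pos': array([0.16154581, 0.65487964, 0.22562713]), 'orientation': array([ 1.79904883e+02, -8.07206098e-03, -1.38628241e+01]), 'force': array([ 0.00044527,  0.09605893, -0.38590347]), 'moment': array([-0.03953103, -0.10468529, -0.01439808]), 'gripper_force': 0.0, 'opening': 0.08802440167816299}
scene {'intrinsics': array([[492.29688039,   0.        , 282.16375166],
       [  0.        , 492.29688039, 210.68166643],
       [  0.        ,   0.        ,   1.        ]]), 'extrinsics': array([[ 0.09712426,  0.65122741, -0.75264184,  1.59197423],
       [ 0.99525141, -0.05865347,  0.07768146, -0.0960867 ],
       [ 0.00644324, -0.7566126 , -0.65383167,  0.99288621],
       [ 0.        ,  0.        ,  0.        ,  1.   
[... 276 characters left out ...]
695,  0.73074578, -0.67588755,  0.66313305],
       [-0.0142087 , -0.67994889, -0.73312183,  0.83195389],
       [ 0.        ,  0.        ,  0.        ,  1.        ]])}
{'intrinsics': array([[370.51141965,   0.        , 285.02319501],
       [  0.        , 370.51141965, 212.14056552],
       [  0.        ,   0.        ,   1.        ]]), 'tool_from_camera': array([[-2.63873890e-04, -9.56938642e-01, -2.90290141e-01,
         7.88219843e-02],
       [ 9.99999845e-01, -1.10469223e-04, -5.44839656e-04,
        -3.32607026e-04],
       [ 4.89309994e-04, -2.90290240e-01,  9.56938523e-01,
        -1.58134608e-01],
       [ 0.00000000e+00,  0.00000000e+00,  0.00000000e+00,
         1.00000000e+00]])}
```

View pics/scene0.png

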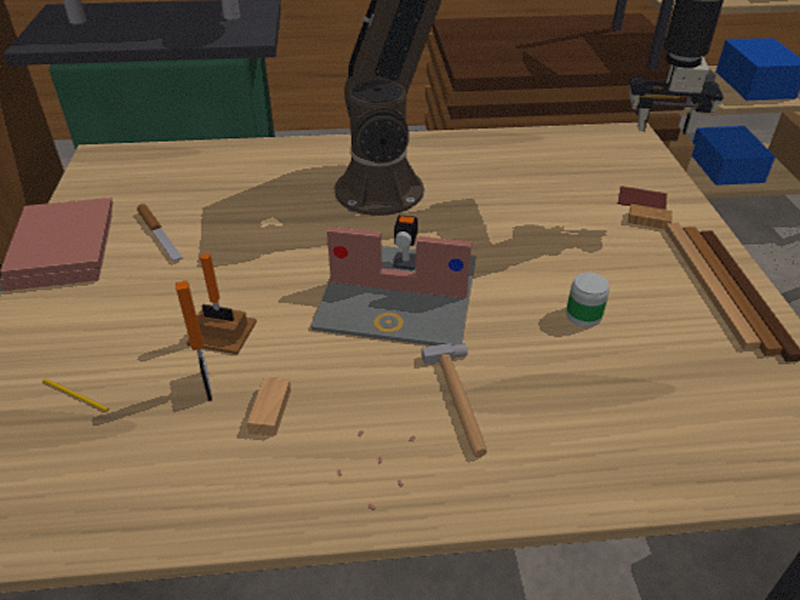

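View pics/side0.png

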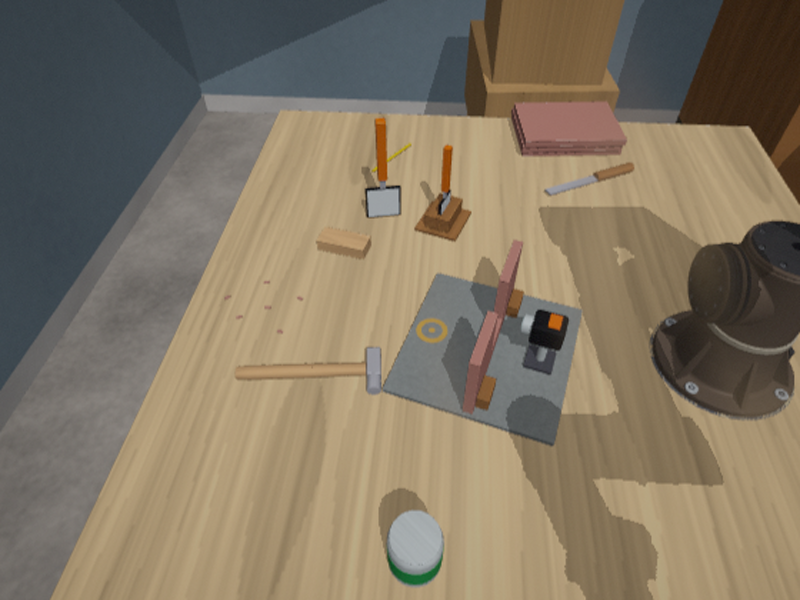

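The scene view, seen from beyond the board with image right = +y, shows red at (341,253), so the red sticker is on the board's right (-y). The small mirror is in the rack at (214,310) and its bar top is at (206,255). The large mirror stands beside it at (190,290). Next I'll take enlarged crops to measure from.

```bash
python3 - <<'E'
from plant import viewer
import cv2,numpy as np
a=viewer.snapshot("scene")[:,:,::-1]; b=viewer.snapshot("side")[:,:,::-1]
cv2.imwrite("pics/s.png",a);cv2.imwrite("pics/d.png",b)
# scene crop x 120..340,y 140..290 ; side x 240..420,y 75..320
r=lambda im,s:cv2.resize(im,None,fx=s,fy=s,interpolation=cv2.INTER_CUBIC)
cv2.imwrite("pics/c1.png",r(a[145:295,120:340],3.6))
cv2.imwrite("pics/c2.png",r(b[75:325,240:420],2.4))
E
```

```text
(no output)
```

View pics/c1.png

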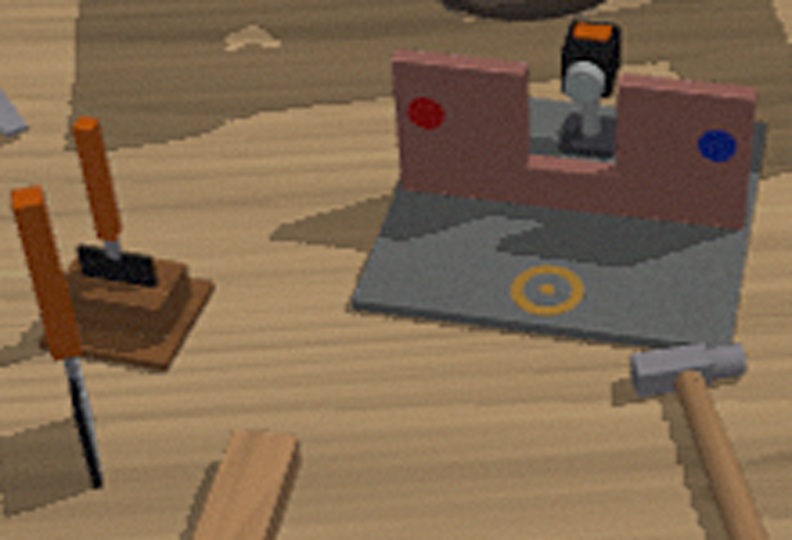

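View pics/c2.png

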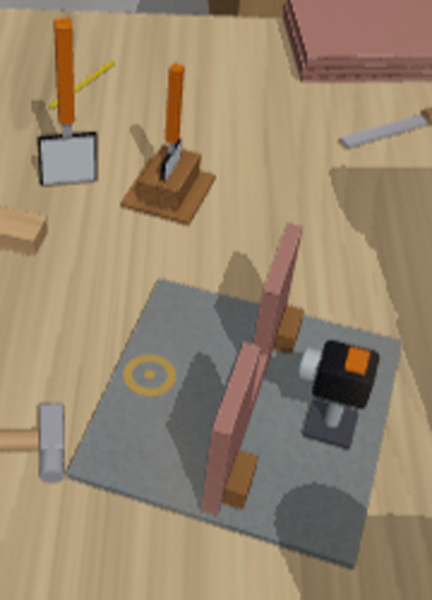

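```bash
cat > h.py <<'E'
from plant import viewer, telemetry
import cv2,numpy as np
from scipy.spatial.transform import Rotation as R
def ray(ci,E,px):
    K=ci["intrinsics"]; d=E[:3,:3]@np.linalg.solve(K,[px[0],px[1],1]); return E[:3,3],d
def onz(ci,E,px,z):
    o,d=ray(ci,E,px); return o+d*(z-o[2])/d[2]
def tri(rs):
    A=0;b=0
    for o,d in rs:
        d=d/np.linalg.norm(d);P=np.eye(3)-np.outer(d,d);A=A+P;b=b+P@o
    return np.linalg.solve(A,b)
E
python3 - <<'E'
from h import *
np.set_printoptions(precision=4,suppress=True)
S=viewer.camera_info("scene");D=viewer.camera_info("side")
s=lambda u,v:((u+.5)/3.6-.5+120,(v+.5)/3.6-.5+145)
d=lambda u,v:((u+.5)/2.4-.5+240,(v+.5)/2.4-.5+75)
zs=lambda u,v,z:onz(S,S["extrinsics"],s(u,v),z)[:2]
zd=lambda u,v,z:onz(D,D["extrinsics"],d(u,v),z)[:2]
t=lambda p,q:tri([ray(S,S["extrinsics"],s(*p)),ray(D,D["extrinsics"],d(*q))])
print("disc",zs(547,290,.012),zd(150,375,.012))
r,b=zs(426,113,.1),zs(717,146,.1);print("red,blue",r,b,np.linalg.norm(b-r),"yaw",np.degrees(np.arctan2(*(-(b-r)*[1,-1]))))
c=[zd(*p,.012) for p in((159,280),(67,475),(354,567),(400,340))];print("corners",*c)
for i in range(4):e=c[(i+1)%4]-c[i];print(np.linalg.norm(e),np.degrees(np.arctan2(e[1],e[0])))
print("bartop",t((88,123),(176,69)),zs(88,123,.2),zd(176,69,.2)); print("barbot",t((112,237),(172,140)),zs(112,237,.09),zd(172,140,.09))
p,q=zs(79,246,.072),zs(157,260,.072);print("plate",p,q,np.linalg.norm(p-q),np.degrees(np.arctan2(*(q-p)[::-1])))
print("rack",*[zd(*p,.01) for p in((122,203),(190,222),(216,175),(148,150))],zs(213,285,.01),zs(165,370,.01))
print("big top",t((28,190),(64,22)),"bot",t((98,487),(70,185)))
E
```

```text
disc [ 0.5251 -0.0169] [ 0.5237 -0.018 ]
red,blue [ 0.393  -0.1073] [0.4593 0.129 ] 0.24533604768427253 yaw -15.666275567054118
corners [ 0.5201 -0.1723] [0.6028 0.1238] [0.3173 0.2039] [ 0.2357 -0.0955]
0.3075212894195473 74.39963806782039
0.29653663319934664 164.34008265630126
0.3103086224440392 -105.24458970599143
0.2946200362368076 -15.119400178011718
bartop [ 0.5149 -0.355   0.1979] [ 0.5176 -0.3544] [ 0.515  -0.3513]
barbot [ 0.515  -0.3566  0.0886] [ 0.5187 -0.3551] [ 0.5143 -0.357 ]
plate [ 0.506 -0.385] [ 0.5284 -0.3225] 0.06637370620377124 70.32752577095197
rack [ 0.5766 -0.3192] [ 0.4839 -0.2874] [ 0.4497 -0.3901] [ 0.5474 -0.4403] [ 0.4922 -0.2894] [ 0.588  -0.3206]
big top [ 0.6538 -0.3696  0.2477] bot [ 0.6616 -0.3772 -0.0235]
```

```bash
cat >> h.py <<'E'
def rel(p0,y0,p1,y1):
    A=R.from_euler('xyz',[180,0,y0],degrees=True);B=R.from_euler('xyz',[180,0,y1],degrees=True)
    print(np.round(np.r_[A.inv().apply(np.array(p1)-p0),(A.inv()*B).as_rotvec()],4))
E
python3 - <<'E'
from h import *
p=[.162,.655,.227]
rel(p,-13.854,[.34,.45,.33],-13.854)
rel(p,-13.854,[.50,.2,.33],-13.854)
rel(p,-13.854,[.516,-.355,.30],-18.5)
E
```

```text
[ 0.2219  0.1564 -0.103   0.      0.      0.    ]
[ 0.4371  0.3608 -0.103   0.      0.      0.    ]
[ 0.5855  0.8959 -0.073   0.     -0.      0.0811]
```

>>> carry_out(
  rows=[
    [0.05,0.035,-0.023,0,0,0],
    [0.1,0.07,-0.046,0,0,0],
    [0.15,0.105,-0.07,0,0,0],
    [0.2,0.14,-0.09,0,0,0],
    [0.24,0.18,-0.103,0,0,0],
    [0.28,0.22,-0.103,0,0,0],
    [0.32,0.26,-0.103,0,0,0],
    [0.36,0.295,-0.103,0,0,0],
  ],
  grip=1,
)

```text
clock: 1.2
tool_pos: [0.4411, 0.2808, 0.3299]
orientation: [-180.0, -0.0, -13.9]
force: [0.9, 0.4, 0.3]
opening: 0.0873
gripper_force: 0.0
```

>>> carry_out(
  rows=[
    [0.02,0.055,0,0,0,0.01],
    [0.04,0.11,0,0,0,0.02],
    [0.06,0.165,0,0,0,0.03],
    [0.08,0.22,0,0,0,0.04],
    [0.1,0.275,0,0,0,0.05],
    [0.12,0.33,0,0,0,0.06],
    [0.14,0.385,0,0,0,0.07],
    [0.16,0.44,0,0,0,0.08],
  ],
)

```text
clock: 2.2
tool_pos: [0.4903, -0.1847, 0.3297]
orientation: [-180.0, -0.0, -18.4]
force: [1.6, 0.6, -0.6]
opening: 0.0875
gripper_force: 0.0
```

```bash
python3 - <<'E'
from h import *
o=telemetry.get_obs();print(o["tool_pos"],o["orientation"],o["joint_pos"])
rel(o["tool_pos"],o["orientation"][2],[.516,-.355,.30],-18.5)
E
```

```text
[ 0.49031499 -0.18471682  0.32972604] [-1.79985155e+02 -2.75514599e-02 -1.84486767e+01] [ 8.26186444e-01  3.14085443e+00 -8.26909541e+00 -5.01783557e-03
 -7.85591428e+01  7.07261344e+01]
[ 0.0783  0.1534  0.0297  0.     -0.      0.0009]
```

>>> carry_out(
  rows=[
    [0.02,0.04,0.01,0,0,0],
    [0.04,0.08,0.02,0,0,0],
    [0.06,0.12,0.025,0,0,0],
    [0.078,0.153,0.03,0,0,0],
    [0.078,0.153,0.03,0,0,0],
    [0.078,0.153,0.03,0,0,0],
  ],
)

```text
clock: 2.95
tool_pos: [0.5159, -0.3525, 0.2993]
orientation: [-180.0, 0.0, -18.5]
force: [-0.0, -0.3, -0.6]
opening: 0.0877
gripper_force: 0.0
```

```bash
python3 - <<'E'
from h import *
o=telemetry.get_obs();print(o["tool_pos"],o["orientation"])
a=viewer.snapshot("wrist")[:,:,::-1]; np.save("w0.npy",np.r_[o["tool_pos"],o["orientation"]])
cv2.imwrite("pics/w0.png",cv2.resize(a,(800,600),interpolation=cv2.INTER_CUBIC))
E
```

```text
[ 0.51590747 -0.3524667   0.29926683] [-1.79989873e+02  3.66981220e-02 -1.84692893e+01]
```

View pics/w0.png

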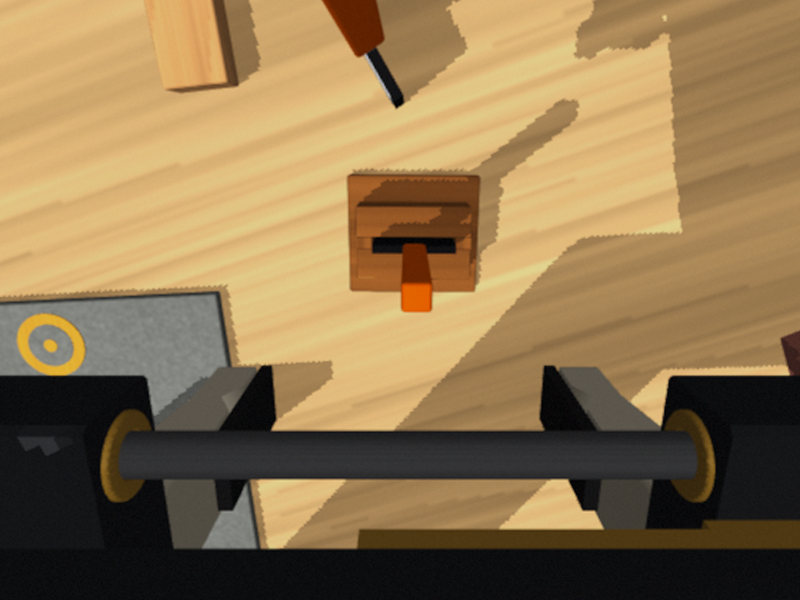

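The wrist view shows the bar's top face centred at (417,298), square to the image. The rack edges are level, which confirms yaw ≈ -18.5. The brass disc is at (50,345).

```bash
python3 - <<'E'
from h import *
o=np.load("w0.npy");W=viewer.camera_info("wrist")
T=np.eye(4);T[:3,:3]=R.from_euler('xyz',o[3:],degrees=True).as_matrix();T[:3,3]=o[:3];E=T@W["tool_from_camera"]
f=lambda u,v,z:onz(W,E,((u+.5)*.7-.5,(v+.5)*.7-.5),z)
c=f(417,298,.2);print(c,f(50,345,.012))
l,r=f(402,311,.2),f(432,311,.2);print(np.linalg.norm(l-r),np.degrees(np.arctan2(*(r-l)[:2][::-1])))
l,r=f(373,253,.046),f(455,253,.046);print((l+r)/2,np.degrees(np.arctan2(*(r-l)[:2][::-1])))
l,r=f(350,291,.01),f(475,291,.01);print(np.degrees(np.arctan2(*(r-l)[:2][::-1])))
rel(o[:3],o[5],[c[0],c[1],.138],-18.5)
E
```

```text
[ 0.51777826 -0.35768945  0.2       ] [ 0.52728688 -0.01592103  0.012     ]
0.015313353189346807 -108.47311253096208
[ 0.50997964 -0.35534865  0.046     ] -108.47726262325885
-108.47457462103908
[ 0.0034  0.0044  0.1613  0.     -0.      0.0005]
```

>>> carry_out(
  rows=[
    [0.002,0.004,0.03,0,0,0],
    [0.002,0.004,0.06,0,0,0],
    [0.002,0.004,0.09,0,0,0],
    [0.002,0.004,0.12,0,0,0],
    [0.002,0.004,0.14,0,0,0],
    [0.002,0.004,0.155,0,0,0],
    [0.002,0.004,0.16,0,0,0],
    [0.002,0.004,0.16,0,0,0],
  ],
)

```text
clock: 4.0
tool_pos: [0.517, -0.3569, 0.14]
orientation: [180.0, -0.0, -18.4]
force: [-0.0, -0.1, -0.4]
opening: 0.0874
gripper_force: 0.0
```

>>> carry_out(
  rows=[
    [0,0,0,0,0,0],
    [0,0,0,0,0,0],
    [0,0,0,0,0,0],
    [0,0,0,0,0,0],
    [0,0,0,0,0,0],
    [0,0,0,0,0,0],
    [0,0,0,0,0,0],
    [0,0,0,0,0,0],
  ],
  grip=-1,
)

```text
clock: 5.0
tool_pos: [0.5167, -0.357, 0.1395]
orientation: [180.0, 0.0, -18.4]
force: [0.4, -0.2, -0.9]
opening: 0.0154
gripper_force: 30.0
```

Gripped (16 mm opening, 30 N). I'll lift it and check from the side.

>>> carry_out(
  rows=[
    [0,0,-0.01,0,0,0],
    [0,0,-0.025,0,0,0],
    [0,0,-0.04,0,0,0],
    [0,0,-0.06,0,0,0],
    [0,0,-0.08,0,0,0],
    [0,0,-0.1,0,0,0],
    [0,0,-0.11,0,0,0],
    [0,0,-0.11,0,0,0],
  ],
)

```text
clock: 6.0
tool_pos: [0.5171, -0.3571, 0.2507]
orientation: [-180.0, -0.1, -18.4]
force: [0.0, -0.1, -0.9]
opening: 0.0159
gripper_force: 30.0
```

```bash
python3 - <<'E'
from h import *
o=telemetry.get_obs();print(o["tool_pos"],o["orientation"],o["opening"])
# final: face centre (3 mm to -x) at view point
ym=-15.5+np.degrees(np.arctan2(123,102))/2;print(ym)
u=R.from_euler('z',ym,degrees=True)
vp=np.array([.525,-.017,.198])
tgt=vp+u.apply([.003,0,0]);print(tgt)
rel(o["tool_pos"],o["orientation"][2],tgt,ym)
E
```

```text
[ 0.51707465 -0.35713623  0.25065197] [-1.79996209e+02 -1.09418961e-01 -1.84373522e+01] 0.015943363604732436
9.66607944082978
[ 0.52795741 -0.01649628  0.198     ]
[-0.0974 -0.3266  0.0527  0.      0.     -0.4905]
```

>>> carry_out(
  rows=[
    [-0.008,-0.028,0,0,0,-0.04],
    [-0.02,-0.068,0,0,0,-0.1],
    [-0.033,-0.112,0,0,0,-0.17],
    [-0.048,-0.16,0,0,0,-0.24],
    [-0.063,-0.21,0,0,0,-0.31],
    [-0.077,-0.258,0,0,0,-0.38],
    [-0.088,-0.296,0,0,0,-0.44],
    [-0.0974,-0.3266,0.01,0,0,-0.49],
  ],
)

```text
clock: 7.0
tool_pos: [0.5276, -0.0147, 0.2394]
orientation: [-180.0, -0.0, 9.8]
force: [1.2, -0.7, -1.1]
opening: 0.0162
gripper_force: 30.0
```

>>> carry_out(
  rows=[
    [0,0,0.01,0,0,0],
    [0,0,0.025,0,0,0],
    [0,0,0.036,0,0,0],
    [0,0,0.043,0,0,0],
    [0,0,0.043,0,0,0],
    [0,0,0.043,0,0,0],
  ],
)

```text
clock: 7.75
tool_pos: [0.528, -0.0166, 0.197]
orientation: [180.0, -0.0, 9.6]
force: [0.3, 0.8, -0.4]
opening: 0.0157
gripper_force: 30.0
```

```bash
python3 - <<'E'
from h import *
o=telemetry.get_obs();print(o["tool_pos"],o["orientation"],o["opening"],o["force"])
a=viewer.snapshot("scene")[:,:,::-1]; b=viewer.snapshot("side")[:,:,::-1]
r=lambda im,s:cv2.resize(im,None,fx=s,fy=s,interpolation=cv2.INTER_CUBIC)
A=r(a[110:250,200:360],2.5);B=r(b[120:320,260:420],2.5)
A=np.vstack([A,np.zeros((B.shape[0]-A.shape[0],400,3),np.uint8)])
cv2.imwrite("pics/f.png",np.hstack([A,B]))
# project expected face/plate points
u=R.from_euler('z',o["orientation"][2],degrees=True)
g=o["tool_pos"]
for n,off,sc in(("scene",(200,110),2.5),("side",(260,120),2.5)):
    C=viewer.camera_info(n);Ei=np.linalg.inv(C["extrinsics"])
    for q in([.003,-.031,-.129],[.003,.031,-.129],[.003,.031,-.067],[.003,-.031,-.067],[-.003,0,-.098],[0,0,.061]):
        p=g+u.apply(q);c=C["intrinsics"]@(Ei@np.r_[p,1])[:3];c=c[:2]/c[2]
        print(n,q,np.round((c-off)*sc+(np.array([400,0]) if n=="side" else 0)))
E
```

```text
[ 0.52797406 -0.01661786  0.19695121] [ 1.79996313e+02 -3.87883470e-02  9.61318497e+00] 0.015680095955977066 [ 0.26609936  0.81957355 -0.40085009]
scene [0.003, -0.031, -0.129] [153. 260.]
scene [0.003, 0.031, -0.129] [206. 251.]
scene [0.003, 0.031, -0.067] [206. 209.]
scene [0.003, -0.031, -0.067] [152. 218.]
scene [-0.003, 0, -0.098] [178. 231.]
scene [0, 0, 0.061] [178. 116.]
side [0.003, -0.031, -0.129] [497. 223.]
side [0.003, 0.031, -0.129] [504. 267.]
side [0.003, 0.031, -0.067] [506. 226.]
side [0.003, -0.031, -0.067] [499. 181.]
side [-0.003, 0, -0.098] [507. 224.]
side [0, 0, 0.061] [510. 104.]
```

View pics/f.png

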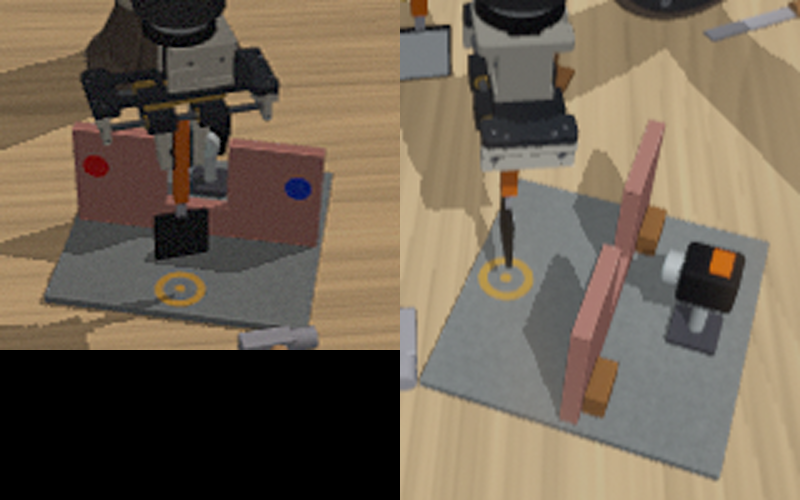

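The scene view (left half) matches the predicted upright plate. In the side view (right half) the plate edge runs (507,226) to (510,268), which suggests a small lean about the closing axis. I'll enlarge that area.

```bash
python3 - <<'E'
from h import *
b=viewer.snapshot("side")[:,:,::-1]
im=np.mean([viewer.snapshot("side")[:,:,::-1].astype(float) for _ in range(6)],0).astype(np.uint8)
s=10;A=cv2.resize(im[185:243,280:330],None,fx=s,fy=s,interpolation=cv2.INTER_CUBIC)
cv2.imwrite("pics/f2.png",A)
o=telemetry.get_obs();C=viewer.camera_info("side");Ei=np.linalg.inv(C["extrinsics"])
g=o["tool_pos"]+[0,0,.019]
for lean in(-3,0,3,6):
    u=R.from_euler('z',o["orientation"][2],degrees=True)*R.from_euler('y',lean,degrees=True)
    out=[]
    for q in([-.003,.031,-.083],[.003,.031,-.083],[-.003,.031,-.145],[.003,.031,-.145],[0,0,-.055]):
        p=g+u.apply(q);c=C["intrinsics"]@(Ei@np.r_[p,1])[:3];c=c[:2]/c[2]
        out.append(np.round((c+.5-[280,185])*s-.5).astype(int).tolist())
    print(lean,out)
E
```

```text
-3 [[237, 251], [213, 251], [215, 416], [192, 416], [220, 80]]
0 [[255, 249], [230, 251], [245, 414], [222, 415], [232, 79]]
3 [[273, 247], [248, 250], [274, 411], [251, 413], [243, 79]]
6 [[290, 245], [266, 248], [304, 407], [281, 410], [255, 77]]
```

View pics/f2.png

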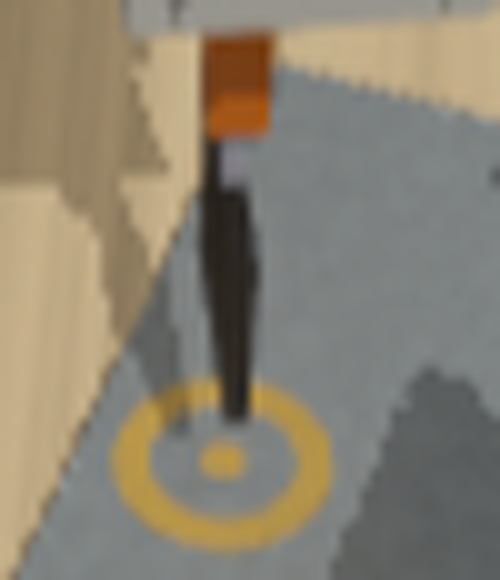

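The plate is upright: its bottom corners at (222,418) and (248,418) match the zero-lean prediction of (222,415) and (245,414). I'll make a 1 mm trim, let it settle, and hand in.

>>> carry_out(
  rows=[
    [0,0.001,-0.001,0,0,0],
    [0,0.001,-0.001,0,0,0],
    [0,0.001,-0.001,0,0,0],
    [0,0.001,-0.001,0,0,0],
    [0,0.001,-0.001,0,0,0],
    [0,0.001,-0.001,0,0,0],
    [0,0.001,-0.001,0,0,0],
    [0,0.001,-0.001,0,0,0],
  ],
)

```text
clock: 9.2
tool_pos: [0.5278, -0.0174, 0.1976]
orientation: [180.0, -0.0, 9.6]
force: [0.7, 1.0, -1.5]
opening: 0.0156
gripper_force: 30.0
```

```bash
python3 - <<'E'
from plant import workorder,telemetry
o=telemetry.get_obs();print(o["clock"],o["tool_pos"],o["orientation"],o["opening"],o["gripper_force"])
print(workorder.close_job())
E
```

```text
9.2 [ 0.52781849 -0.0173989   0.19755164] [ 1.79999898e+02 -6.68192864e-04  9.63398897e+00] 0.015619703207260378 29.994181394577026
the job is handed in; nothing more can be done
None
```

I handed the job in at 9.2 s with the small mirror held upright over the brass disc, its face at about lens height and turned 25° towards the red sticker (right-hand place); that angle is computed from measured positions, as I had no view through the inspection camera, and no verdict came back.

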